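# Rake scattered square bars into parallel rows against a sprung stop

### The job

Take the toothed rake from its stand and comb the four square steel bars lying askew in the channel tray up to the sprung stop, so that they lie parallel, side by side in one layer, and press them snug against the stop with the rake at about 10 N (never more than 18 N). Then draw the rake back, put it back in its stand as it was and let go. Move the bars only with the rake, do not lean on the tray, and leave the nut, tube and steel coupon where they are.

Things in the scene. Friction and masses are not known exactly. Their poses are not given: they have to be found in the camera images.
- tray: Fixed steel channel tray. Origin: on the table under it, at the middle of its width. Its +x runs along the channel to the stop, its y across. Floor top 6 mm above the origin, flat, from x = -150 to +198 mm; side walls 5 mm thick, 20 mm high, inner faces at y = +-56 mm. The end at x = -150 is open (no wall), so the rake can enter behind the bars; all bars start at least 30 mm from it. Low lugs stick out to y = +-78 mm.
- stop: Fixed stop, axes as the tray's, origin on the table at tray x = 225 mm: dark block 44 x 100 x 30 mm with a sprung cross plate (104 wide, 8 to 20 mm above the table) toward -x. The plate's front face rests anywhere from tray x = 105 to 145 mm, set by hand and not in the readings: find it by feel. It yields toward +x at 2 N plus 2.5 N per mm, 18 mm at most, and springs back with the bars.
- bar_1: Loose square steel bar 1 of 4, all alike: 10 x 100 x 10 mm (x, y, z), 70 g, lying flat on the tray floor, up to 0.4 rad askew to the tray's y. Origin: centre of its underside; its y is its length.
- bar_2: Loose square steel bar 2 of 4, all alike: 10 x 100 x 10 mm (x, y, z), 70 g, lying flat on the tray floor, up to 0.4 rad askew to the tray's y. Origin: centre of its underside; its y is its length.
- bar_3: Loose square steel bar 3 of 4, all alike: 10 x 100 x 10 mm (x, y, z), 70 g, lying flat on the tray floor, up to 0.4 rad askew to the tray's y. Origin: centre of its underside; its y is its length.
- bar_4: Loose square steel bar 4 of 4, all alike: 10 x 100 x 10 mm (x, y, z), 70 g, lying flat on the tray floor, up to 0.4 rad askew to the tray's y. Origin: centre of its underside; its y is its length.
- rake: Upright rake, 200 g. Origin: middle of the tine tips; y along the row, z up, x as the stand's. Five 6 x 6 mm tines at y = -44, -22, 0, 22, 44 mm, 26 mm long, under a crossbar 12 x 132 x 12 mm (z = 26 to 38 mm); on its middle a wooden grip block 24 mm thick (x), 36 mm wide (y), z = 38 to 96 mm: grip it across the 24 mm, 70 mm above the tips. Front and back alike.
- stand: Fixed rake stand, origin on the table at its middle. Two upright cheeks at y = +-60 mm, 8 mm thick, each with a U notch 20 mm wide (x), 14 mm deep, flared at its mouth, its floor 38 mm and horns 58 mm above the table. The crossbar's ends lie in the notches, tine tips 12 mm above the table; rake and stand then share axes (or half a turn round) and origin in plan.
- nut: Bystander: rusty hexagon nut, 40 x 34 x 18 mm. Origin: centre of underside.
- tube: Bystander: upright steel tube stub, 45 mm across, 62 mm high. Origin: centre of underside.
- coupon: Bystander: flat steel coupon, 40 x 30 x 10 mm. Origin: centre of underside.
Not all that is in view belongs to the job. What is shaped like the bar_3 but green is not meant.

How it is judged:
On the way, in this order (a step that is already met when the one before it is completed fails the run):
1. the rake has been lifted out of its stand (z of rake in the frame of stand above 0.04 m), for 0.1 s.
2. the bars, parallel and side by side, are pressed against the stop with 4 N or more by the rake (contact force between stop and anything else above 4 N and (contact force between rake and bar_1 above 3 N or contact force between rake and bar_2 above 3 N or contact force between rake and bar_3 above 3 N or contact force between rake and bar_4 above 3 N) and angle between the y axis of each of bar_1, bar_2, bar_3, bar_4 and the y axis of tray, either way round below 0.07 rad and distance between each of bar_2, bar_3, bar_4 and bar_1 below 0.038 m and distance between each of bar_3, bar_4 and bar_2 below 0.038 m and distance between bar_4 and bar_3 below 0.038 m), for 0.2 s.
At the end, for the whole second after the job is handed in: Bars at rest flat on the tray floor at the stop end (bar centres beyond tray x = 55 mm), each within 0.07 rad of the tray's y, all origins within 38 mm of one another; rake upright in its stand, bar ends in the notches (10 mm in plan, origin 8 to 16 mm up, tilt and turn under 0.1 rad) (angle between the y axis of each of bar_1, bar_2, bar_3, bar_4 and the y axis of tray, either way round below 0.07 rad and distance between each of bar_2, bar_3, bar_4 and bar_1 below 0.038 m and distance between each of bar_3, bar_4 and bar_2 below 0.038 m and distance between bar_4 and bar_3 below 0.038 m and x of each of bar_1, bar_2, bar_3, bar_4 in the frame of tray above 0.055 m and z of bar_1 in the frame of tray between 0.002 and 0.01 m and z of bar_2 in the frame of tray between 0.002 and 0.01 m and z of bar_3 in the frame of tray between 0.002 and 0.01 m and z of bar_4 in the frame of tray between 0.002 and 0.01 m and horizontal distance between rake and stand below 0.01 m and z of rake in the frame of stand between 0.008 and 0.016 m and angle between rake's own z axis and vertical below 0.1 rad and angle between the y axis of rake and the y axis of stand, either way round below 0.1 rad and linear speed of each of bar_1, bar_2, bar_3, bar_4, rake below 0.01 m/s); the robot touches nothing.
It fails at once if the rake pushes a bar with more than 18 N (contact force between rake and bar_1 above 18 N or contact force between rake and bar_2 above 18 N or contact force between rake and bar_3 above 18 N or contact force between rake and bar_4 above 18 N).
It fails at once if the stop is loaded with more than 18 N (contact force between stop and anything else above 18 N).
It fails at once if the rake bears on the tray with more than 20 N (contact force between rake and tray above 20 N).
It fails at once if the robot itself touches a bar (contact force between any of the fingers, the arm and bar_1 above 0.5 N or contact force between any of the fingers, the arm and bar_2 above 0.5 N or contact force between any of the fingers, the arm and bar_3 above 0.5 N or contact force between any of the fingers, the arm and bar_4 above 0.5 N).
It fails at once if a bystander is moved more than 15 mm (distance of any of nut, tube, coupon from where it was at the start of the episode above 0.015 m).
It also fails if it takes over 66 s, if anything falls off the work surface, if the arm or the gripper's body presses on something with over 40 N, if the wrist force passes 120 N, or if a joint passes its speed limit or range.

### The arm

A 7-joint arm with a two-finger parallel gripper is mounted at the origin on the work surface; the furniture and walls round the work are solid. World frame = base frame: x ahead of the robot, y to its left, z up, the work surface at z = 0. Lengths are in m, angles in rad, forces in N, time in s.
With the tool pointing down it reaches from about 0.425 to 0.925 m from the base axis. Payload 6.8 kg.
Tool frame: the origin (TCP) lies at the very end of the fingers, on their centre line; the grasp point (between the pads) lies 19 mm behind it; z points along the fingers, y is the line along which they close (so a half turn about z gives the same grasp; the last joint's range is limited). The gripper opens to 85 mm and grips with 20 to 120 N. Pads are 22 mm wide; open, the fingers measure 114 mm over their backs; the gripper's body (76 mm by 85 mm) begins 54 mm behind the grasp point. The pads swing forward as they close: fully open they stand 13 mm farther back than shut.
Start: joints at [-1.423, 0.477, 0.022, 1.555, -0.011, 1.109, -0.083], TCP at [0.171, 0.653, 0.196] pointing down, gripper open.
Joint ranges: [-2.96, 2.96], [-0.34, 2.1], [-1.41, 1.46], [0.24, 2.44], [-1.37, 4.51], [0.17, 1.92], [-2.96, 2.96]. Speed limits (rad/s): [2.39, 2.39, 3.14, 3.14, 3.14, 3.14, 3.14].

### API

Orientations are given as a unit quaternion [w, x, y, z].
In Python, from station import telemetry, viewer, job, search_frame, cut_out gives the robot as it stands. The module is installed in compiled form; this text tells all that it offers.
- The arm moves only by the shell command python3 -m crank 'ROWS' [FORCE]. ROWS is JSON, a list of rows, each an object with "delta_rot": the turn, a rotation vector about the tool's x, y, z in degrees, a list of three; "xyz": the shift along the tool's x, y, z in m, a list of three; "fingers": the gripper command: -1 is fully open, 1 is shut, values between are in proportion. In form: [{"delta_rot": [ax, ay, az], "xyz": [dx, dy, dz], "fingers": fingers}, ...]. A call has 1 to 10 rows; each row is the pose to reach, as a shift and turn from the pose commanded when the call began, along the tool's axes at that moment; what a row does not reach only later rows make up. A row lasts 1/10 s, in which the tool goes at most 50 mm and 8.59 degrees, less where a joint would pass 70% of its speed; a pose out of reach is approached as far as the arm can. A call with a gripper value outside its range is refused whole. The fingers move at their own pace and stop on an object; FORCE is the grip in N (left out, the last holds). Time passes only in rows, so rows that repeat a pose let the fingers close. It gives the time, the measured TCP pose, the force, the opening and the grip force at its end, in the units of the state.
- telemetry.get_obs(): the state, without advancing time (a new reading comes with each control period).
- viewer.read_camera(name): name is "scene" or "top" or "wrist"; returns a dict with "img" (480x640x3 uint8, red, green, blue), "fx", "fy", "cx", "cy" (pixels), "origin" and "rotation" of the camera in the world. Camera axes: x right, y up, looking along -z (the intrinsics and any distortion apply to the point x, -y, -z); pixel columns grow to the right and rows downward; lengths in m; the calibration is good to about 2 mm. The wrist camera is an equidistant fisheye: a pixel r from the principal point sees the ray r / f radians off the axis. A picture is of the moment at which its call begins. There is no depth.
- job.hand_in(): hands the job in; it is judged then, once.
Trained networks look in the newest picture that a camera, given by its name, has taken for a name from the list of things; names that differ only in an ending like _2 or _b are one class to them, and where a whole thing is asked for, a point or a joint stands for the part that bears it (a point fixed in the world has none). Each returns a list of dicts, best first, with "score" (0 to 1); they miss things now and then, are a little off and sometimes report something else, mostly with a low value. They report only what shows in the picture. A call takes as long as a camera call. They do not tell look-alikes from the thing itself.
- search_frame(camera, thing): "pixel" ([column, row] in pixels, amid what is visible of it).
- cut_out(camera, thing): "pixels" (480x640 bool, what is visible of it) and "pixel" ([column, row] in pixels, amid what is visible of it).
The state is a dict: "t": time; "q": joint angles; "joint_vel": joint speeds; "joint_torque": joint torques, N m; "eef_pos": TCP position; "tool_rot": TCP orientation; "contact_force": force on the tool from outside, world axes, zero at the start; "torque": the same for the moment, N m; "gripper_width": opening from 0.0 (shut) to 1.0 (fully open); "grasp_force": force on a finger pad.
Only numpy, scipy, OpenCV 4.12 (cv2) and the standard library are available. Lean on these libraries where they do the work, as an engineer would, in place of code of your own. Each camera call takes 0.05 s, during which the arm holds its last target. There are 200 camera calls.

## Working session

There is one attempt and no reset: what is moved stays moved. The work goes in short steps, Python scripts to look and compute and a shell command to move; the robot and the scene stay as the last step left them, time stands still between calls to the robot, and variables do not carry over. Pictures are saved under pics/ and viewed, at most 14 in all, crops included, and the job is handed in when it is done.

```bash
mkdir -p pics; cat > h.py <<'E'
import numpy as np, cv2
from station import telemetry, viewer, job, search_frame, cut_out
def ray(c,px):
    px=np.asarray(px,float)
    return np.asarray(c['origin']),np.asarray(c['rotation'])@np.array([(px[0]-c['cx'])/c['fx'],-(px[1]-c['cy'])/c['fy'],-1])
def at(c,px,z):
    o,d=ray(c,px); return o+d*(z-o[2])/d[2]
def proj(c,p):
    v=np.asarray(c['rotation']).T@(np.asarray(p)-np.asarray(c['origin']))
    return c['cx']+c['fx']*v[0]/-v[2], c['cy']-c['fy']*v[1]/-v[2]
def save(c,n): cv2.imwrite('pics/'+n,c['img'][:,:,::-1])
E
python3 - <<'E'
from h import *
np.set_printoptions(precision=4,suppress=True)
o=telemetry.get_obs(); print(o)
for n in('top','scene'):
    c=viewer.read_camera(n); save(c,n+'0.png'); print(n,c['origin'],c['rotation'],c['fx'],c['cx'],c['cy'])
    for t in('tray','stop','bar_1','rake','stand','nut','tube','coupon'):
        for r in search_frame(n,t): print(t,np.round(r['pixel']),round(r['score'],2), at(c,r['pixel'],0.01)[:2])
E
```

```text
{'t': 0.0, 'q': array([-1.4231,  0.4778,  0.0224,  1.5564, -0.0115,  1.1093, -0.0831]), 'joint_vel': array([ 0.0014,  0.0006,  0.0004, -0.0013,  0.0007,  0.0004,  0.0015]), 'joint_torque': array([ -0.0005, -59.6456,   1.6076, -28.1189,   0.0125,   0.0095,
         0.    ]), 'eef_pos': array([0.1706, 0.6524, 0.1951]), 'tool_rot': array([-0.    ,  0.1275,  0.9918, -0.0009]), 'contact_force': array([-0.4319, -0.0987,  0.6865]), 'torque': array([ 0.0224, -0.0089,  0.0098]), 'grasp_force': 0.0, 'gripper_width': 0.999680545128146}
top [0.26   0.0222 1.4825] [-0.7012 -0.0449  0.0457  0.7101] 530.4615745798935 319.5565999236339 249.5771380292988Traceback (most recent call last):
  File "<stdin>", line 7, in <module>
  File "h.py", line 7, in at
    o,d=ray(c,px); return o+d*(z-o[2])/d[2]
        ~~~^^^^^^
  File "h.py", line 5, in ray
    return np.asarray(c['origin']),np.asarray(c['rotation'])@np.array([(px[0]-c['cx'])/c['fx'],-(px[1]-c['cy'])/c['fy'],-1])
                                   ~~~~~~~~~~~~~~~~~~~~~~~~~^~~~~~~~~~~~~~~~~~~~~~~~~~~~~~~~~~~~~~~~~~~~~~~~~~~~~~~~~~~~~~~~
ValueError: matmul: Input operand 1 has a mismatch in its core dimension 0, with gufunc signature (n?,k),(k,m?)->(n?,m?) (size 3 is different from 4)
```

Rotation is a quaternion.

```bash
cat > h.py <<'E'
import numpy as np, cv2
from scipy.spatial.transform import Rotation as R
from station import telemetry, viewer, job, search_frame, cut_out
np.set_printoptions(precision=4,suppress=True)
def rot(q): return R.from_quat(np.asarray(q),scalar_first=True).as_matrix()
def ray(c,px):
    u,v=(px[0]-c['cx'])/c['fx'],(px[1]-c['cy'])/c['fy']
    d=np.array([u,-v,-1.])
    if c.get('fish'):
        r=np.hypot(u,v); s=np.sin(r)/max(r,1e-9); d=np.array([u*s,-v*s,-np.cos(r)])
    return np.asarray(c['origin']),rot(c['rotation'])@d
def at(c,px,z):
    o,d=ray(c,px); return o+d*(z-o[2])/d[2]
def proj(c,p):
    v=rot(c['rotation']).T@(np.asarray(p)-np.asarray(c['origin']))
    x,y,z=v[0],-v[1],-v[2]
    if c.get('fish'):
        r=np.hypot(x,y); th=np.arctan2(r,z); k=th/max(r,1e-9); return np.array([c['cx']+c['fx']*x*k,c['cy']+c['fy']*y*k])
    return np.array([c['cx']+c['fx']*x/z,c['cy']+c['fy']*y/z])
def cam(n):
    c=viewer.read_camera(n); c['fish']=n=='wrist'; return c
def save(c,n): cv2.imwrite('pics/'+n,c['img'][:,:,::-1])
E
python3 - <<'E'
from h import *
for n in('top','scene'):
    c=cam(n); save(c,n+'1.png'); print(n,c['origin'],c['rotation'],c['fx'],c['cx'],c['cy'])
    for t in('tray','stop','bar_1','rake','stand','nut','tube','coupon'):
        for r in search_frame(n,t): print(t,np.round(r['pixel']),round(r['score'],2), at(c,r['pixel'],0.01)[:2])
E
```

```text
top [0.26   0.0222 1.4825] [-0.7012 -0.0449  0.0457  0.7101] 530.4615745798935 319.5565999236339 249.5771380292988
tray [399. 235.] 0.74 [ 0.4878 -0.2046]
stop [470. 253.] 0.67 [ 0.4352 -0.3999]
bar_1 [382. 238.] 0.57 [ 0.4799 -0.1564]
bar_1 [402. 243.] 0.46 [ 0.4655 -0.2126]
bar_1 [398. 307.] 0.46 [ 0.2876 -0.1944]
rake [247. 232.] 0.79 [0.5037 0.2228]
stand [257. 244.] 0.87 [0.4684 0.1933]
nut [198. 248.] 0.56 [0.4572 0.3592]
tube [239. 288.] 0.7 [0.3464 0.2432]
coupon [197. 205.] 0.63 [0.5806 0.3646]
coupon [421. 242.] 0.56 [ 0.4677 -0.266 ]
scene [-0.1249 -0.8331  0.6294] [ 0.8251  0.4777 -0.1392 -0.2676] 441.0456904839156 314.27511977419596 241.02232475704074
tray [382. 288.] 0.84 [ 0.4708 -0.2341]
stop [424. 333.] 0.9 [ 0.4335 -0.3961]
bar_1 [394. 298.] 0.69 [ 0.4672 -0.276 ]
bar_1 [361. 260.] 0.65 [ 0.51   -0.1092]
bar_1 [366. 269.] 0.59 [ 0.4942 -0.1504]
bar_1 [313. 315.] 0.58 [ 0.2859 -0.214 ]
bar_1 [383. 281.] 0.49 [ 0.4941 -0.2121]
rake [285. 204.] 0.69 [0.5316 0.2943]
stand [284. 218.] 0.85 [0.4797 0.2154]
stand [366. 270.] 0.41 [ 0.4905 -0.1537]
stand [243. 220.] 0.34 [0.3707 0.2801]
tube [241. 218.] 0.54 [0.371  0.2934]
```

View pics/top1.png

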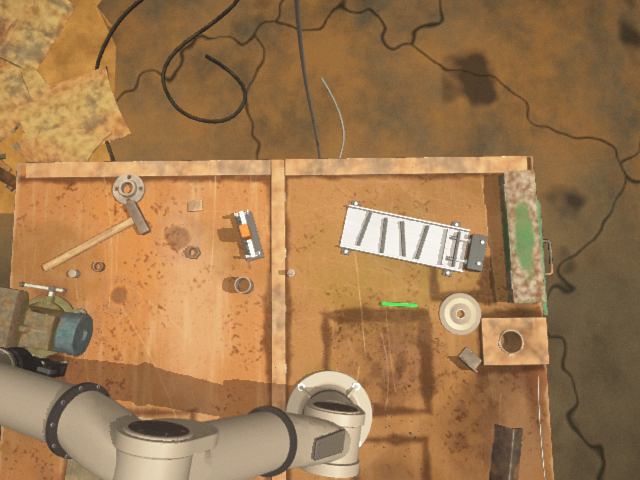

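View pics/scene1.png

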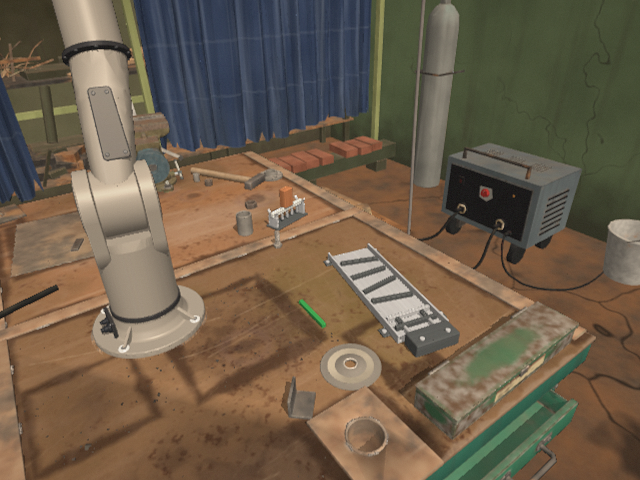

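```bash
python3 - <<'E'
from h import *
a=cv2.imread('pics/top1.png')
A=cv2.resize(a[192:282,330:500],None,fx=4.7,fy=4.7,interpolation=cv2.INTER_CUBIC)[:, :798]
B=cv2.resize(a[200:270,185:355],None,fx=2.4,fy=2.4,interpolation=cv2.INTER_CUBIC)
B=cv2.copyMakeBorder(B,0,0,0,A.shape[1]-B.shape[1],cv2.BORDER_CONSTANT)
cv2.imwrite('pics/crop.png',np.vstack([A,B]))
E
```

```text
(no output)
```

View pics/crop.png

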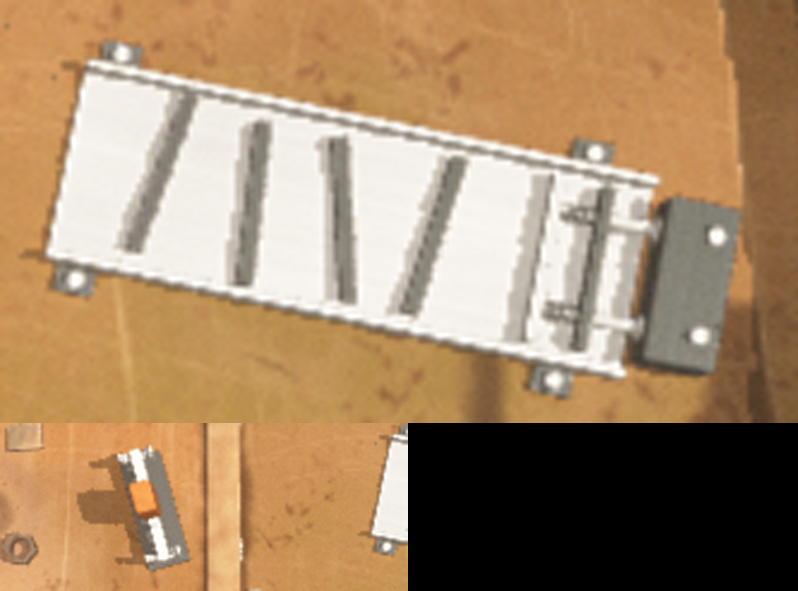

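```bash
python3 - <<'E'
from h import *
c=cam('top')
P=lambda x,y,z: at(c,(330+x/4.7,192+y/4.7),z)[:2]
q=[P(88,62,.024),P(48,258,.024),P(660,180,.024),P(625,372,.024)]
print(q)
d=(q[2]+q[3]-q[0]-q[1])/2; L=np.linalg.norm(d); u=d/L; print('L',L,'yaw',np.arctan2(*u[::-1]), 'origin',sum(q)/4-u*.024)
S=lambda x,y,z: at(c,(185+x/2.4,200+(y-423)/2.4),z)[:2]
print('grip',S(145,499,.108))
a,b=S(136,454,.05),S(166,562,.05); print(a,b,np.linalg.norm(a-b),(a+b)/2,np.arctan2(*(a-b)[::-1]))
for n in('rake','stand','tray'):
    r=cut_out('top',n)[0]; m=r['pixels']; ys,xs=np.nonzero(m); print(n,xs.min(),xs.max(),ys.min(),ys.max(),cv2.minAreaRect(np.c_[xs,ys].astype(np.float32)))
E
```

```text
[array([ 0.5725, -0.064 ]), array([ 0.4549, -0.0381]), array([ 0.4969, -0.4016]), array([ 0.3831, -0.3755])]
L 0.34542594600792514 yaw -1.78570914752471 origin [ 0.4819 -0.1964]
grip [0.4871 0.2134]
[0.549 0.232] [0.4241 0.1973] 0.12957938481659176 [0.4865 0.2147] 0.27120751018216427
rake 239 255 212 256 ((246.0517120361328, 234.37930297851562), (46.05244445800781, 10.956025123596191), 68.19859313964844)
stand 235 263 210 260 ((248.85311889648438, 234.76112365722656), (49.38078689575195, 17.64150047302246), 74.35775756835938)
tray 339 469 201 275 ((404.2386169433594, 238.7697296142578), (125.97544860839844, 54.5327033996582), 11.633633613586426)
```

```bash
python3 -m crank '[{"delta_rot":[0,0,-8],"xyz":[-0.04,-0.033,-0.04],"fingers":0},{"delta_rot":[0,0,-16],"xyz":[-0.08,-0.066,-0.08],"fingers":0},{"delta_rot":[0,0,-24],"xyz":[-0.12,-0.10,-0.08],"fingers":0},{"delta_rot":[0,0,-30],"xyz":[-0.16,-0.132,-0.08],"fingers":0},{"delta_rot":[0,0,-30],"xyz":[-0.20,-0.165,-0.08],"fingers":0},{"delta_rot":[0,0,-30],"xyz":[-0.24,-0.198,-0.08],"fingers":0},{"delta_rot":[0,0,-30],"xyz":[-0.28,-0.23,-0.08],"fingers":0},{"delta_rot":[0,0,-30],"xyz":[-0.32,-0.264,-0.08],"fingers":0},{"delta_rot":[0,0,-30],"xyz":[-0.36,-0.298,-0.08],"fingers":0},{"delta_rot":[0,0,-30],"xyz":[-0.40,-0.33,-0.08],"fingers":0}]' 40
cat > look.py <<'E'
from h import *
import sys
c=cam('wrist'); save(c,sys.argv[1]); o=telemetry.get_obs(); print(o['eef_pos'],rot(o['tool_rot']),c['origin'],c['fx'],o['contact_force'],o['gripper_width'])
for t in sys.argv[2:]:
    for r in search_frame('wrist',t): print(t,np.round(r['pixel']),round(r['score'],2), at(c,r['pixel'],0.108 if t=='rake' else .016)[:2])
E
python3 -m crank '[{"delta_rot":[0,0,0],"xyz":[-0.016,-0.014,0],"fingers":0},{"delta_rot":[0,0,0],"xyz":[-0.016,-0.014,0],"fingers":0}]'; python3 look.py w1.png rake stand
```

```text
t: 2.2
eef_pos: [0.451, 0.264, 0.2765]
tool_rot: [0.0, -0.134, 0.991, 0.0]
contact_force: [0.6, 0.1, 0.5]
gripper_width: 0.496
grasp_force: 0.0
t: 2.4
eef_pos: [0.472, 0.2533, 0.2764]
tool_rot: [0.001, -0.13, 0.991, -0.0]
contact_force: [-0.7, -0.3, 0.0]
gripper_width: 0.503
grasp_force: 0.0
[0.4701 0.2554 0.2761] [[-0.9652 -0.2615  0.0002]
 [-0.2615  0.9652  0.0001]
 [-0.0002  0.     -1.    ]] [0.3986 0.2331 0.453 ] 371.64829954431775 [-0.6143  1.167  -0.7585] 0.5000669244410273
rake [280. 203.] 0.95 [0.4783 0.2177]
rake [ 64. 153.] 0.16 [ 0.4808 -0.0319]
stand [291. 186.] 0.92 [0.476  0.2206]
```

View pics/w1.png

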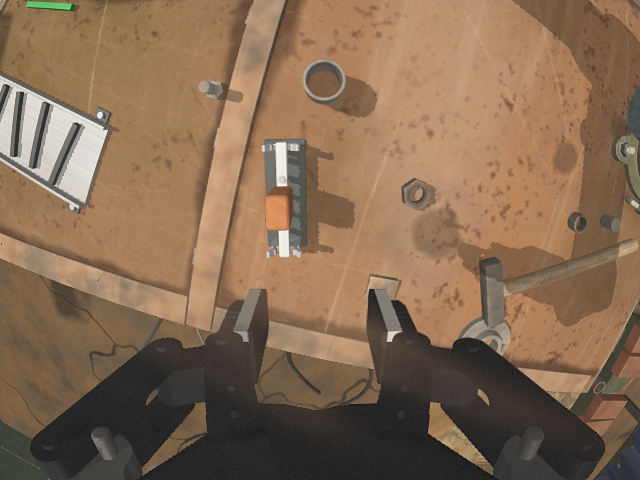

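```bash
python3 - <<'E'
from h import *
c=cam('wrist'); im=c['img'].astype(int)
m=(im[...,0]-im[...,2]>90)&(im[...,0]>190); m=m[180:235,255:300]
ys,xs=np.nonzero((im[...,0]>190)&(im[...,0]-im[...,2]>100)); 
s=(xs>255)&(xs<300)&(ys>180)&(ys<235); print(s.sum(),xs[s].min(),xs[s].max(),ys[s].min(),ys[s].max())
a,b=at(c,(280.5,143),.05)[:2],at(c,(286.5,254),.05)[:2]; print(a,b,np.linalg.norm(a-b),(a+b)/2,np.arctan2(*(b-a)[::-1]))
for p in [(267,187),(289,187),(267,229),(289,229)]: print(at(c,p,.108)[:2])
E
```

```text
669 260 280 199 232
[0.423  0.2033] [0.5437 0.241 ] 0.12641232025440405 [0.4834 0.2222] 0.30239592996785936
[0.4625 0.2061]
[0.4571 0.2263]
[0.5025 0.2158]
[0.4968 0.2365]
```

```bash
python3 -m crank '[{"delta_rot":[0,0,-1],"xyz":[-0.003,-0.0386,0.02],"fingers":0},{"delta_rot":[0,0,-1],"xyz":[-0.003,-0.0386,0.06],"fingers":0},{"delta_rot":[0,0,-1],"xyz":[-0.003,-0.0386,0.09],"fingers":0},{"delta_rot":[0,0,-1],"xyz":[-0.003,-0.0386,0.09],"fingers":0},{"delta_rot":[0,0,-1],"xyz":[-0.003,-0.0386,0.09],"fingers":0}]'; python3 look.py w2.png rake stand
```

```text
t: 3.1
eef_pos: [0.4818, 0.2213, 0.1866]
tool_rot: [-0.0, -0.143, 0.99, 0.0]
contact_force: [0.5, 0.1, -0.5]
gripper_width: 0.496
grasp_force: 0.0
[0.4827 0.2215 0.1876] [[-0.9591 -0.2831  0.0014]
 [-0.2831  0.9591  0.0012]
 [-0.0017  0.0007 -1.    ]] [0.4093 0.1991 0.3633] 371.64829954431775 [-0.4269 -0.5803  1.3535] 0.49829172099335917
rake [308. 226.] 0.74 [0.4782 0.2125]
rake [ 49. 142.] 0.4 [ 0.4688 -0.0134]
stand [318. 196.] 0.84 [0.4722 0.2179]
```

View pics/w2.png

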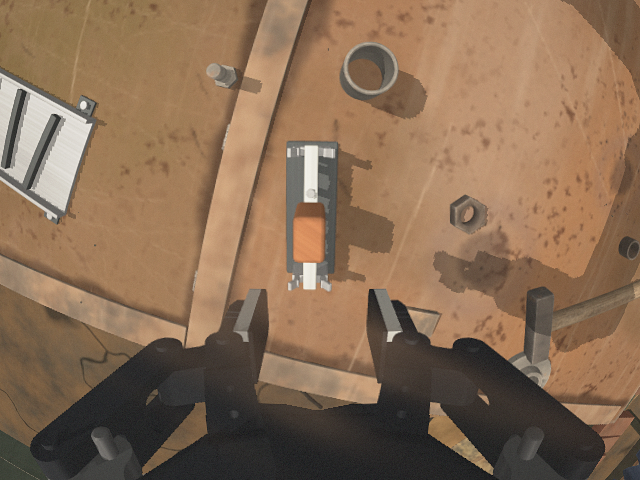

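```bash
python3 - <<'E'
from h import *
c=cam('wrist'); T=telemetry.get_obs(); Rm=rot(T['tool_rot']); p0=T['eef_pos']
def loc(p): return Rm.T@(p-p0)
for n,px,z in [('bar top',(311.5,146),.05),('bar bot',(309.5,290),.05)]: print(n,at(c,px,z)[:2],loc(at(c,px,z)))
for p in [(296,263),(325,263),(299,207),(324,207)]: print(loc(at(c,p,.108))[:2],at(c,p,.108)[:2])
E
```

```text
bar top [0.4285 0.1996] [ 0.0591 -0.0054  0.1377]
bar bot [0.5556 0.2346] [-0.0727 -0.0076  0.1381]
[-0.0232 -0.0162] [0.5103 0.2123]
[-0.0232  0.0053] [0.5042 0.2329]
[ 0.0192 -0.0134] [0.4689 0.203 ]
[0.0192 0.0043] [0.4639 0.22  ]
```

```bash
python3 -m crank '[{"delta_rot":[0,0,1],"xyz":[-0.006,-0.006,0.03],"fingers":0},{"delta_rot":[0,0,1],"xyz":[-0.006,-0.006,0.07],"fingers":0},{"delta_rot":[0,0,1],"xyz":[-0.006,-0.006,0.10],"fingers":0},{"delta_rot":[0,0,1],"xyz":[-0.006,-0.006,0.12],"fingers":0},{"delta_rot":[0,0,1],"xyz":[-0.006,-0.006,0.1235],"fingers":0},{"delta_rot":[0,0,1],"xyz":[-0.006,-0.006,0.1235],"fingers":0},{"delta_rot":[0,0,1],"xyz":[-0.006,-0.006,0.1235],"fingers":0.2}]' 100; python3 -m crank '[{"delta_rot":[0,0,0],"xyz":[0,0,0],"fingers":0.4},{"delta_rot":[0,0,0],"xyz":[0,0,0],"fingers":0.5},{"delta_rot":[0,0,0],"xyz":[0,0,0],"fingers":1},{"delta_rot":[0,0,0],"xyz":[0,0,0],"fingers":1},{"delta_rot":[0,0,0],"xyz":[0,0,0],"fingers":1},{"delta_rot":[0,0,0],"xyz":[0,0,0],"fingers":1}]'; python3 look.py w3.png rake stand
```

```text
t: 4.0
eef_pos: [0.491, 0.2167, 0.0642]
tool_rot: [0.001, -0.133, 0.991, 0.001]
contact_force: [0.1, 0.2, 0.3]
gripper_width: 0.396
grasp_force: 0.0
t: 4.6
eef_pos: [0.4909, 0.2167, 0.0645]
tool_rot: [0.001, -0.134, 0.991, 0.001]
contact_force: [-1.4, -0.2, 8.0]
gripper_width: 0.244
grasp_force: 97.9
[0.4909 0.2167 0.0645] [[-0.9643 -0.2647  0.0023]
 [-0.2647  0.9643  0.0018]
 [-0.0027  0.0011 -1.    ]] [0.4175 0.1957 0.241 ] 371.64829954431775 [-1.5032 -1.1499  7.9873] 0.2395172936716154
rake [316. 269.] 0.68 [0.4699 0.2099]
rake [306. 197.] 0.17 [0.4437 0.1986]
```

View pics/w3.png

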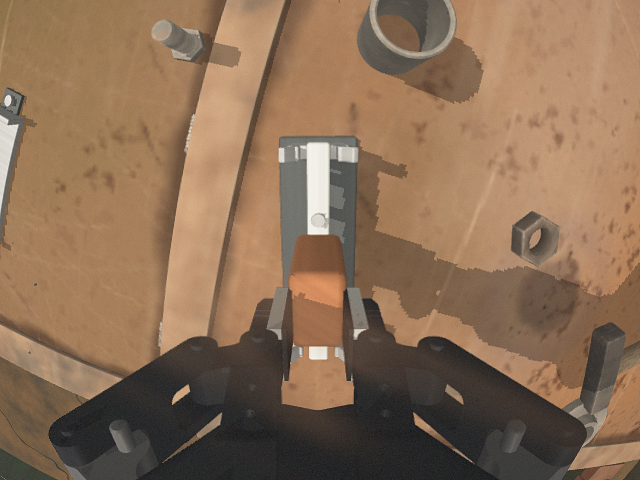

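```bash
python3 - <<'E'
from h import *
c=cam('wrist'); T=telemetry.get_obs(); Rm=rot(T['tool_rot']); p0=T['eef_pos']
for px in [(318,143),(318,358)]: print(at(c,px,.05)[:2],Rm.T@(at(c,px,.05)-p0))
E
python3 -m crank '[{"delta_rot":[0,0,0],"xyz":[0,0,-0.01],"fingers":1},{"delta_rot":[0,0,0],"xyz":[0,0,-0.03],"fingers":1},{"delta_rot":[0,0,0],"xyz":[0,0,-0.06],"fingers":1},{"delta_rot":[0,0,0],"xyz":[0,0,-0.09],"fingers":1},{"delta_rot":[0,0,0],"xyz":[0,0,-0.12],"fingers":1},{"delta_rot":[0,0,0],"xyz":[0,0,-0.14],"fingers":1},{"delta_rot":[0,0,0],"xyz":[0,0,-0.14],"fingers":1}]'
```

```text
[0.4261 0.1986] [ 0.0673 -0.0004  0.0143]
[0.5505 0.233 ] [-0.0618 -0.0002  0.0146]
t: 5.5
eef_pos: [0.4916, 0.2168, 0.2063]
tool_rot: [0.003, -0.133, 0.991, 0.001]
contact_force: [0.0, -0.5, -2.5]
gripper_width: 0.248
grasp_force: 98.7
```

```bash
python3 -m crank '[{"delta_rot":[0,0,2],"xyz":[0.004,-0.02,0],"fingers":1},{"delta_rot":[0,0,6],"xyz":[0.010,-0.055,0],"fingers":1},{"delta_rot":[0,0,11],"xyz":[0.017,-0.095,0],"fingers":1},{"delta_rot":[0,0,16],"xyz":[0.025,-0.137,0],"fingers":1},{"delta_rot":[0,0,21],"xyz":[0.032,-0.18,0],"fingers":1},{"delta_rot":[0,0,25],"xyz":[0.038,-0.214,0],"fingers":1},{"delta_rot":[0,0,27.6],"xyz":[0.042,-0.236,0],"fingers":1},{"delta_rot":[0,0,27.6],"xyz":[0.044,-0.244,0],"fingers":1},{"delta_rot":[0,0,27.6],"xyz":[0.044,-0.244,0],"fingers":1}]'; python3 look.py w4.png tray stop bar_1
```

```text
t: 6.4
eef_pos: [0.5114, -0.0314, 0.202]
tool_rot: [-0.001, 0.107, 0.994, -0.0]
contact_force: [0.4, -0.4, -1.4]
gripper_width: 0.239
grasp_force: 98.6
[ 0.5116 -0.0298  0.2021] [[-0.9776  0.2106 -0.001 ]
 [ 0.2106  0.9776  0.0006]
 [ 0.0011  0.0004 -1.    ]] [ 0.4377 -0.0163  0.3788] 371.64829954431775 [ 0.2708  0.5027 -1.5085] 0.24038131157879292
tray [183. 205.] 0.69 [ 0.4822 -0.1697]
stop [ 28. 214.] 0.72 [ 0.4384 -0.3921]
stop [618.  95.] 0.54 [0.4464 0.3583]
stop [180. 204.] 0.49 [ 0.4804 -0.1721]
bar_1 [106. 212.] 0.89 [ 0.4667 -0.2653]
bar_1 [147. 206.] 0.82 [ 0.474  -0.2114]
bar_1 [191. 205.] 0.75 [ 0.4845 -0.1607]
bar_1 [125.  43.] 0.71 [ 0.2953 -0.1915]
bar_1 [246. 211.] 0.56 [ 0.5039 -0.1049]
```

View pics/w4.png

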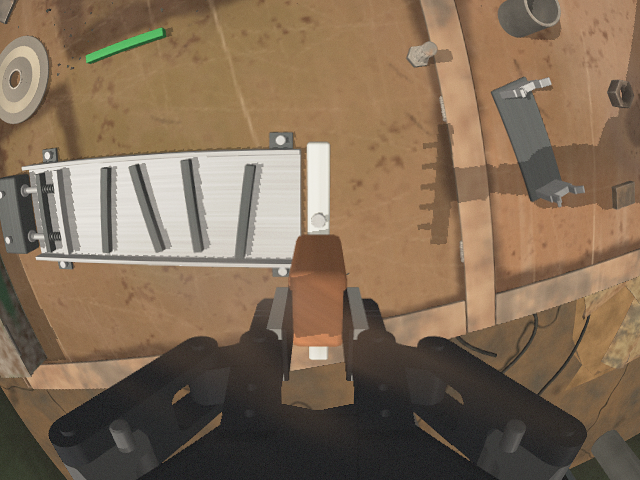

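```bash
python3 - <<'E'
from h import *
c=cam('wrist'); T=telemetry.get_obs(); Rm=rot(T['tool_rot']); p0=T['eef_pos']
for n,px,z in [('Uend',(301,149),.02),('U150',(150,152),.02),('U30',(30,163),.02),('Lend',(292,267),.02),('L150',(150,264),.02),('L40',(38,260),.02),('flr end',(301,165),.006),('flr end lo',(298,235),.006),('plate?',(70,210),.02)]:
    w=at(c,px,z); print(n,w[:2],(Rm.T@(w-p0))[:2])
w=at(c,(318,143),.19);print('rake end',Rm.T@(w-p0))
E
```

```text
Uend [ 0.4561 -0.0338] [ 0.0536 -0.0164]
U150 [ 0.4206 -0.186 ] [ 0.0564 -0.1726]
U30 [ 0.3825 -0.3558] [ 0.0582 -0.3466]
Lend [ 0.5722 -0.0695] [-0.0674 -0.027 ]
L150 [ 0.5377 -0.2257] [-0.0663 -0.1869]
L40 [ 0.5011 -0.3953] [-0.066  -0.3605]
flr end [ 0.4726 -0.0381] [ 0.0365 -0.0171]
flr end lo [ 0.5436 -0.0572] [-0.0369 -0.0209]
plate? [ 0.4537 -0.3115] [-0.0021 -0.2884]
rake end [ 0.067  -0.0005  0.0125]
```

```bash
python3 -m crank '[{"delta_rot":[0,0,0.3],"xyz":[-0.009,-0.012,0.01],"fingers":1},{"delta_rot":[0,0,0.3],"xyz":[-0.009,-0.012,0.04],"fingers":1},{"delta_rot":[0,0,0.3],"xyz":[-0.009,-0.012,0.08],"fingers":1},{"delta_rot":[0,0,0.3],"xyz":[-0.009,-0.012,0.11],"fingers":1},{"delta_rot":[0,0,0.3],"xyz":[-0.009,-0.012,0.128],"fingers":1},{"delta_rot":[0,0,0.3],"xyz":[-0.009,-0.012,0.134],"fingers":1},{"delta_rot":[0,0,0.3],"xyz":[-0.009,-0.012,0.138],"fingers":1},{"delta_rot":[0,0,0.3],"xyz":[-0.009,-0.012,0.138],"fingers":1}]'; python3 look.py w5.png
```

```text
t: 7.45
eef_pos: [0.5187, -0.0442, 0.065]
tool_rot: [0.0, 0.109, 0.994, 0.0]
contact_force: [0.6, -0.6, -2.2]
gripper_width: 0.238
grasp_force: 98.6
[ 0.519  -0.0443  0.0654] [[-0.9762  0.217   0.0015]
 [ 0.217   0.9762  0.0002]
 [-0.0014  0.0005 -1.    ]] [ 0.4447 -0.0289  0.2417] 371.64829954431775 [-0.3092  0.3095 -1.7535] 0.24380578265924388
```

View pics/w5.png

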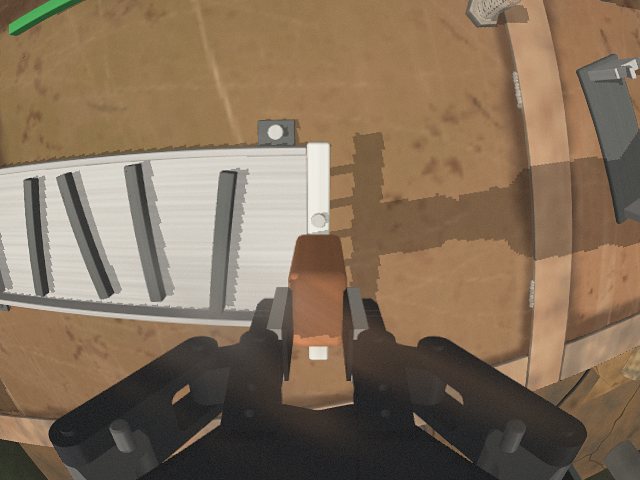

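```bash
python3 - <<'E'
from h import *
c=cam('wrist'); T=telemetry.get_obs(); Rm=rot(T['tool_rot']); p0=T['eef_pos']
for z in(.02,.026):
  for px in [(300,147),(100,155),(20,165),(240,323),(100,315),(20,304)]: print(z,px,(Rm.T@(at(c,px,z)-p0))[:2])
E
python3 -m crank '[{"delta_rot":[0,0,0],"xyz":[0,0,0.002],"fingers":1},{"delta_rot":[0,0,0],"xyz":[0,0,0.0035],"fingers":1},{"delta_rot":[0,0,0],"xyz":[0,0,0.0035],"fingers":1}]'
```

```text
0.02 (300, 147) [ 0.0632 -0.0112]
0.02 (100, 155) [ 0.0646 -0.1463]
0.02 (20, 165) [ 0.0644 -0.2266]
0.02 (240, 323) [-0.0555 -0.0548]
0.02 (100, 315) [-0.0563 -0.1699]
0.02 (20, 304) [-0.0545 -0.2626]
0.026 (300, 147) [ 0.0635 -0.011 ]
0.026 (100, 155) [ 0.0649 -0.1424]
0.026 (20, 165) [ 0.0647 -0.2205]
0.026 (240, 323) [-0.0519 -0.0533]
0.026 (100, 315) [-0.0527 -0.1654]
0.026 (20, 304) [-0.051  -0.2556]
t: 7.85
eef_pos: [0.5182, -0.0445, 0.0612]
tool_rot: [0.0, 0.109, 0.994, 0.0]
contact_force: [0.2, -0.5, -2.3]
gripper_width: 0.241
grasp_force: 98.6
```

```bash
python3 -m crank '[{"delta_rot":[0,0,0],"xyz":[0,-0.01,0],"fingers":1},{"delta_rot":[0,0,0],"xyz":[0,-0.02,0],"fingers":1},{"delta_rot":[0,0,0],"xyz":[0,-0.03,0],"fingers":1},{"delta_rot":[0,0,0],"xyz":[0,-0.036,0],"fingers":1},{"delta_rot":[0,0,0],"xyz":[0,-0.041,0],"fingers":1},{"delta_rot":[0,0,0],"xyz":[0,-0.046,0],"fingers":1},{"delta_rot":[0,0,0],"xyz":[0,-0.051,0],"fingers":1},{"delta_rot":[0,0,0],"xyz":[0,-0.056,0],"fingers":1},{"delta_rot":[0,0,0],"xyz":[0,-0.061,0],"fingers":1},{"delta_rot":[0,0,0],"xyz":[0,-0.066,0],"fingers":1}]'
python3 -m crank '[{"delta_rot":[0,0,0],"xyz":[0,-0.005,0],"fingers":1},{"delta_rot":[0,0,0],"xyz":[0,-0.01,0],"fingers":1},{"delta_rot":[0,0,0],"xyz":[0,-0.015,0],"fingers":1},{"delta_rot":[0,0,0],"xyz":[0,-0.02,0],"fingers":1},{"delta_rot":[0,0,0],"xyz":[0,-0.025,0],"fingers":1},{"delta_rot":[0,0,0],"xyz":[0,-0.03,0],"fingers":1},{"delta_rot":[0,0,0],"xyz":[0,-0.035,0],"fingers":1},{"delta_rot":[0,0,0],"xyz":[0,-0.04,0],"fingers":1},{"delta_rot":[0,0,0],"xyz":[0,-0.045,0],"fingers":1},{"delta_rot":[0,0,0],"xyz":[0,-0.05,0],"fingers":1}]'; python3 look.py w6.png bar_1
```

```text
t: 8.85
eef_pos: [0.5038, -0.1092, 0.0611]
tool_rot: [-0.0, 0.109, 0.994, 0.0]
contact_force: [-0.6, -0.2, -1.9]
gripper_width: 0.241
grasp_force: 98.7
t: 9.85
eef_pos: [0.4929, -0.1581, 0.0611]
tool_rot: [-0.0, 0.109, 0.994, 0.0]
contact_force: [0.1, 1.1, -2.3]
gripper_width: 0.24
grasp_force: 98.7
[ 0.4926 -0.1592  0.0611] [[-0.9759  0.2184 -0.    ]
 [ 0.2184  0.9759 -0.0005]
 [-0.0001 -0.0005 -1.    ]] [ 0.419  -0.1428  0.2378] 371.64829954431775 [-0.8808  0.365  -1.7377] 0.24447861969352572
bar_1 [150. 233.] 0.84 [ 0.4587 -0.2663]
bar_1 [304. 202.] 0.78 [ 0.4619 -0.1602]
bar_1 [226. 235.] 0.73 [ 0.4714 -0.214 ]
bar_1 [288. 209.] 0.61 [ 0.4638 -0.1712]
```

View pics/w6.png

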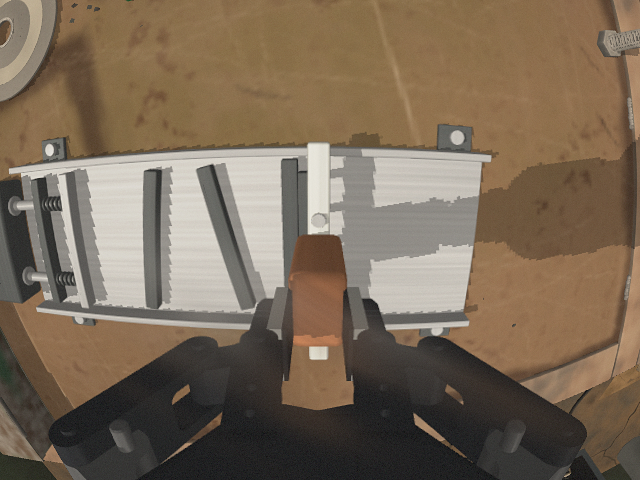

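```bash
python3 -m crank '[{"delta_rot":[0,0,0],"xyz":[0,-0.005,0],"fingers":1},{"delta_rot":[0,0,0],"xyz":[0,-0.01,0],"fingers":1},{"delta_rot":[0,0,0],"xyz":[0,-0.015,0],"fingers":1},{"delta_rot":[0,0,0],"xyz":[0,-0.02,0],"fingers":1},{"delta_rot":[0,0,0],"xyz":[0,-0.025,0],"fingers":1},{"delta_rot":[0,0,0],"xyz":[0,-0.03,0],"fingers":1},{"delta_rot":[0,0,0],"xyz":[0,-0.035,0],"fingers":1},{"delta_rot":[0,0,0],"xyz":[0,-0.04,0],"fingers":1},{"delta_rot":[0,0,0],"xyz":[0,-0.045,0],"fingers":1},{"delta_rot":[0,0,0],"xyz":[0,-0.05,0],"fingers":1}]'
python3 -m crank '[{"delta_rot":[0,0,0],"xyz":[0,-0.005,0],"fingers":1},{"delta_rot":[0,0,0],"xyz":[0,-0.01,0],"fingers":1},{"delta_rot":[0,0,0],"xyz":[0,-0.015,0],"fingers":1},{"delta_rot":[0,0,0],"xyz":[0,-0.02,0],"fingers":1},{"delta_rot":[0,0,0],"xyz":[0,-0.025,0],"fingers":1},{"delta_rot":[0,0,0],"xyz":[0,-0.03,0],"fingers":1},{"delta_rot":[0,0,0],"xyz":[0,-0.035,0],"fingers":1},{"delta_rot":[0,0,0],"xyz":[0,-0.04,0],"fingers":1}]'; python3 look.py w7.png bar_1
python3 - <<'E'
from h import *
c=cam('wrist'); print(c['cx'],c['cy'])
E
```

```text
t: 10.95
eef_pos: [0.482, -0.207, 0.0611]
tool_rot: [-0.0, 0.109, 0.994, 0.0]
contact_force: [-0.1, 0.9, -1.5]
gripper_width: 0.243
grasp_force: 98.6
t: 11.75
eef_pos: [0.4733, -0.2459, 0.061]
tool_rot: [-0.0, 0.109, 0.994, 0.0]
contact_force: [-0.1, 1.6, -2.4]
gripper_width: 0.241
grasp_force: 98.7
[ 0.473  -0.2471  0.0611] [[-0.9759  0.2184  0.0001]
 [ 0.2184  0.9759 -0.0007]
 [-0.0002 -0.0007 -1.    ]] [ 0.3994 -0.2306  0.2378] 371.64829954431775 [-0.03    0.0434 -1.8523] 0.2378202611782107
bar_1 [261. 234.] 0.97 [ 0.456  -0.2796]
bar_1 [303. 203.] 0.79 [ 0.4427 -0.249 ]
bar_1 [274. 223.] 0.73 [ 0.4513 -0.2693]
bar_1 [288. 210.] 0.56 [ 0.4454 -0.2594]
317.2104223000542 237.13203616772893
```

View pics/w7.png

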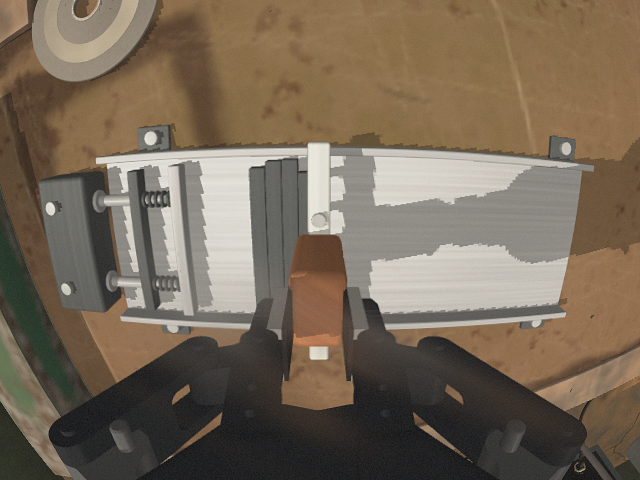

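```bash
python3 - <<'E'
from h import *
c=cam('wrist'); T=telemetry.get_obs(); Rm=rot(T['tool_rot']); p0=T['eef_pos']
for px,z in [((251,220),.016),((187,220),.02),((192,220),.014)]: print(px,(Rm.T@(at(c,px,z)-p0))[:2])
E
python3 -m crank '[{"delta_rot":[0,0,0],"xyz":[0,-0.005,0],"fingers":1},{"delta_rot":[0,0,0],"xyz":[0,-0.01,0],"fingers":1},{"delta_rot":[0,0,0],"xyz":[0,-0.014,0],"fingers":1},{"delta_rot":[0,0,0],"xyz":[0,-0.018,0],"fingers":1},{"delta_rot":[0,0,0],"xyz":[0,-0.021,0],"fingers":1},{"delta_rot":[0,0,0],"xyz":[0,-0.024,0],"fingers":1},{"delta_rot":[0,0,0],"xyz":[0,-0.026,0],"fingers":1},{"delta_rot":[0,0,0],"xyz":[0,-0.028,0],"fingers":1},{"delta_rot":[0,0,0],"xyz":[0,-0.029,0],"fingers":1},{"delta_rot":[0,0,0],"xyz":[0,-0.03,0],"fingers":1}]'; python3 look.py w8.png
```

```text
(251, 220) [ 0.0184 -0.0426]
(187, 220) [ 0.0197 -0.0835]
(192, 220) [ 0.0182 -0.0823]
t: 12.95
eef_pos: [0.4668, -0.2749, 0.061]
tool_rot: [-0.0, 0.109, 0.994, 0.0]
contact_force: [-0.5, 1.1, -2.4]
gripper_width: 0.241
grasp_force: 98.6
[ 0.4668 -0.2751  0.0611] [[-0.9761  0.2174 -0.    ]
 [ 0.2174  0.9761 -0.    ]
 [ 0.     -0.0001 -1.    ]] [ 0.393  -0.2596  0.2378] 371.64829954431775 [ 0.6913  1.7009 -2.654 ] 0.24392932228200248
```

Gap was ~40 mm; about 10 mm remain. Now feel for the plate in 1 mm rows.

```bash
for i in 1; do python3 -m crank '[{"delta_rot":[0,0,0],"xyz":[0,-0.001,0],"fingers":1},{"delta_rot":[0,0,0],"xyz":[0,-0.002,0],"fingers":1},{"delta_rot":[0,0,0],"xyz":[0,-0.003,0],"fingers":1},{"delta_rot":[0,0,0],"xyz":[0,-0.004,0],"fingers":1},{"delta_rot":[0,0,0],"xyz":[0,-0.005,0],"fingers":1},{"delta_rot":[0,0,0],"xyz":[0,-0.006,0],"fingers":1}]'; done; python3 -m crank '[{"delta_rot":[0,0,0],"xyz":[0,-0.001,0],"fingers":1},{"delta_rot":[0,0,0],"xyz":[0,-0.002,0],"fingers":1},{"delta_rot":[0,0,0],"xyz":[0,-0.002,0],"fingers":1}]'
```

```text
t: 13.6
eef_pos: [0.4655, -0.2809, 0.0611]
tool_rot: [-0.0, 0.109, 0.994, 0.0]
contact_force: [0.6, 1.6, -2.4]
gripper_width: 0.243
grasp_force: 98.6
t: 13.9
eef_pos: [0.4651, -0.283, 0.0611]
tool_rot: [0.0, 0.109, 0.994, -0.0]
contact_force: [0.8, 0.6, -2.7]
gripper_width: 0.241
grasp_force: 98.6
```

```bash
python3 -m crank '[{"delta_rot":[0,0,0],"xyz":[0,-0.001,0],"fingers":1},{"delta_rot":[0,0,0],"xyz":[0,-0.002,0],"fingers":1},{"delta_rot":[0,0,0],"xyz":[0,-0.002,0],"fingers":1}]'; python3 -m crank '[{"delta_rot":[0,0,0],"xyz":[0,-0.001,0],"fingers":1},{"delta_rot":[0,0,0],"xyz":[0,-0.0015,0],"fingers":1},{"delta_rot":[0,0,0],"xyz":[0,-0.0015,0],"fingers":1}]'
```

```text
t: 14.2
eef_pos: [0.4646, -0.2849, 0.0611]
tool_rot: [0.0, 0.109, 0.994, -0.0]
contact_force: [-0.7, 1.4, -2.6]
gripper_width: 0.245
grasp_force: 98.6
t: 14.5
eef_pos: [0.4643, -0.2863, 0.0611]
tool_rot: [0.0, 0.109, 0.994, -0.0]
contact_force: [-0.0, 1.0, -3.2]
gripper_width: 0.244
grasp_force: 98.6
```

```bash
python3 -m crank '[{"delta_rot":[0,0,0],"xyz":[0,-0.001,0],"fingers":1},{"delta_rot":[0,0,0],"xyz":[0,-0.0015,0],"fingers":1},{"delta_rot":[0,0,0],"xyz":[0,-0.0015,0],"fingers":1}]'; python3 -m crank '[{"delta_rot":[0,0,0],"xyz":[0,-0.001,0],"fingers":1},{"delta_rot":[0,0,0],"xyz":[0,-0.001,0],"fingers":1},{"delta_rot":[0,0,0],"xyz":[0,-0.001,0],"fingers":1}]'
```

```text
t: 14.8
eef_pos: [0.464, -0.2878, 0.0611]
tool_rot: [-0.0, 0.109, 0.994, -0.0]
contact_force: [-0.1, 1.6, -2.9]
gripper_width: 0.24
grasp_force: 98.6
t: 15.1
eef_pos: [0.4638, -0.2885, 0.0611]
tool_rot: [0.0, 0.109, 0.994, 0.0]
contact_force: [-0.3, 0.7, -2.3]
gripper_width: 0.243
grasp_force: 98.6
```

```bash
python3 -m crank '[{"delta_rot":[0,0,0],"xyz":[0,-0.001,0],"fingers":1},{"delta_rot":[0,0,0],"xyz":[0,-0.0015,0],"fingers":1},{"delta_rot":[0,0,0],"xyz":[0,-0.0015,0],"fingers":1}]'; python3 -m crank '[{"delta_rot":[0,0,0],"xyz":[0,-0.001,0],"fingers":1},{"delta_rot":[0,0,0],"xyz":[0,-0.001,0],"fingers":1},{"delta_rot":[0,0,0],"xyz":[0,-0.001,0],"fingers":1}]'; python3 look.py w9.png; python3 - <<'E'
import cv2; a=cv2.imread('pics/w9.png'); cv2.imwrite('pics/w9c.png',cv2.resize(a[130:340,150:350],None,fx=2.8,fy=2.8,interpolation=cv2.INTER_CUBIC))
E
```

```text
t: 15.4
eef_pos: [0.4637, -0.2894, 0.061]
tool_rot: [-0.0, 0.109, 0.994, 0.0]
contact_force: [0.7, 4.1, -1.2]
gripper_width: 0.24
grasp_force: 98.7
t: 15.7
eef_pos: [0.4635, -0.2903, 0.061]
tool_rot: [-0.0, 0.109, 0.994, 0.0]
contact_force: [0.9, 5.5, -0.7]
gripper_width: 0.242
grasp_force: 98.8
[ 0.4635 -0.2903  0.061 ] [[-0.9762  0.2171  0.0001]
 [ 0.2171  0.9762  0.001 ]
 [ 0.0001  0.001  -1.    ]] [ 0.3896 -0.2752  0.2378] 371.64829954431775 [ 2.2794  4.8295 -1.0047] 0.23970259196784505
```

View pics/w9c.png

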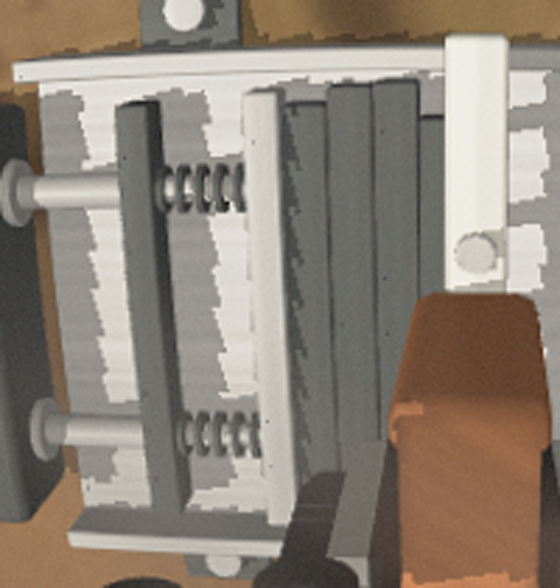

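Four bars lie side by side against the plate (left, x≈245-295 in the crop), the rake behind; force ≈4-5 N. Pressing to about 10 N.

```bash
python3 -m crank '[{"delta_rot":[0,0,0],"xyz":[0,-0.0005,0],"fingers":1},{"delta_rot":[0,0,0],"xyz":[0,-0.001,0],"fingers":1},{"delta_rot":[0,0,0],"xyz":[0,-0.001,0],"fingers":1}]'; python3 -m crank '[{"delta_rot":[0,0,0],"xyz":[0,-0.0005,0],"fingers":1},{"delta_rot":[0,0,0],"xyz":[0,-0.001,0],"fingers":1},{"delta_rot":[0,0,0],"xyz":[0,-0.001,0],"fingers":1}]'
```

```text
t: 16.05
eef_pos: [0.4634, -0.2909, 0.061]
tool_rot: [-0.0, 0.109, 0.994, 0.001]
contact_force: [2.1, 5.9, -1.1]
gripper_width: 0.241
grasp_force: 98.8
t: 16.35
eef_pos: [0.4633, -0.2914, 0.061]
tool_rot: [-0.0, 0.109, 0.994, 0.001]
contact_force: [1.9, 7.1, -0.2]
gripper_width: 0.242
grasp_force: 98.9
```

```bash
python3 -m crank '[{"delta_rot":[0,0,0],"xyz":[0,-0.0005,0],"fingers":1},{"delta_rot":[0,0,0],"xyz":[0,-0.001,0],"fingers":1},{"delta_rot":[0,0,0],"xyz":[0,-0.0015,0],"fingers":1},{"delta_rot":[0,0,0],"xyz":[0,-0.0015,0],"fingers":1},{"delta_rot":[0,0,0],"xyz":[0,-0.0015,0],"fingers":1}]'
```

```text
t: 16.85
eef_pos: [0.4631, -0.2921, 0.061]
tool_rot: [-0.0, 0.109, 0.994, 0.002]
contact_force: [1.5, 8.1, 1.2]
gripper_width: 0.245
grasp_force: 99.1
```

```bash
python3 -m crank '[{"delta_rot":[0,0,0],"xyz":[0,-0.0005,0],"fingers":1},{"delta_rot":[0,0,0],"xyz":[0,-0.001,0],"fingers":1},{"delta_rot":[0,0,0],"xyz":[0,-0.001,0],"fingers":1},{"delta_rot":[0,0,0],"xyz":[0,-0.001,0],"fingers":1},{"delta_rot":[0,0,0],"xyz":[0,-0.001,0],"fingers":1},{"delta_rot":[0,0,0],"xyz":[0,-0.001,0],"fingers":1}]'
```

```text
t: 17.45
eef_pos: [0.463, -0.2926, 0.061]
tool_rot: [-0.0, 0.109, 0.994, 0.002]
contact_force: [3.0, 10.2, 1.6]
gripper_width: 0.24
grasp_force: 99.2
```

```bash
python3 -m crank '[{"delta_rot":[0,0,0],"xyz":[0,0.001,0],"fingers":1},{"delta_rot":[0,0,0],"xyz":[0,0.002,0],"fingers":1},{"delta_rot":[0,0,0],"xyz":[0,0.003,0],"fingers":1},{"delta_rot":[0,0,0],"xyz":[0,0.004,0],"fingers":1},{"delta_rot":[0,0,0],"xyz":[0,0.006,0],"fingers":1},{"delta_rot":[0,0,0],"xyz":[0,0.008,0],"fingers":1},{"delta_rot":[0,0,0],"xyz":[0,0.011,0],"fingers":1},{"delta_rot":[0,0,0],"xyz":[0,0.016,0],"fingers":1},{"delta_rot":[0,0,0],"xyz":[0,0.026,0],"fingers":1},{"delta_rot":[0,0,0],"xyz":[0,0.036,0],"fingers":1}]'
python3 -m crank '[{"delta_rot":[0,0,0],"xyz":[0,0.01,-0.01],"fingers":1},{"delta_rot":[0,0,0],"xyz":[0,0.02,-0.03],"fingers":1},{"delta_rot":[0,0,0],"xyz":[0,0.04,-0.06],"fingers":1},{"delta_rot":[0,0,0],"xyz":[0,0.06,-0.09],"fingers":1},{"delta_rot":[0,0,0],"xyz":[0,0.08,-0.12],"fingers":1},{"delta_rot":[0,0,0],"xyz":[0,0.10,-0.14],"fingers":1},{"delta_rot":[0,0,0],"xyz":[0,0.10,-0.14],"fingers":1}]'; python3 look.py w10.png bar_1
```

```text
t: 18.45
eef_pos: [0.4702, -0.2597, 0.0611]
tool_rot: [0.0, 0.109, 0.994, -0.0]
contact_force: [-0.2, -0.2, -2.4]
gripper_width: 0.245
grasp_force: 98.9
t: 19.15
eef_pos: [0.4949, -0.1593, 0.2046]
tool_rot: [0.003, 0.107, 0.994, 0.001]
contact_force: [-0.4, 0.2, -2.3]
gripper_width: 0.24
grasp_force: 98.9
[ 0.4933 -0.161   0.2028] [[-0.9768  0.2139  0.0036]
 [ 0.2139  0.9768  0.0003]
 [-0.0035  0.001  -1.    ]] [ 0.4198 -0.1445  0.3808] 371.64829954431775 [-0.5268 -0.9399 -3.4243] 0.23939041513592493
bar_1 [176. 193.] 0.92 [ 0.4536 -0.302 ]
bar_1 [238.  18.] 0.76 [ 0.2955 -0.196 ]
bar_1 [185. 201.] 0.72 [ 0.4643 -0.2946]
bar_1 [160. 200.] 0.63 [ 0.4565 -0.3226]
```

View pics/w10.png

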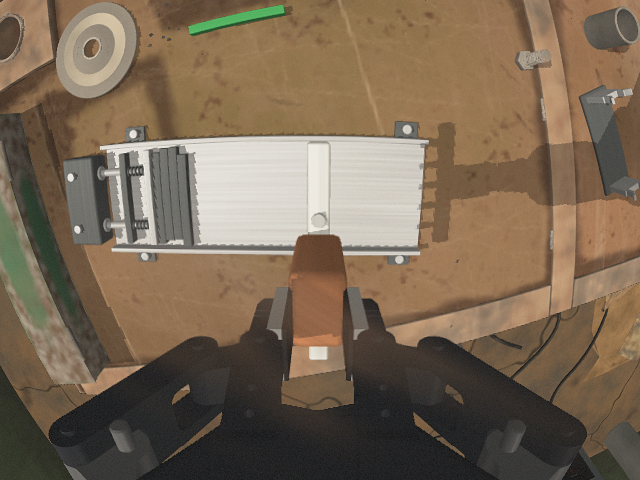

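```bash
python3 -m crank '[{"delta_rot":[0,0,-1],"xyz":[0.006,0.027,0],"fingers":1},{"delta_rot":[0,0,-4],"xyz":[0.015,0.067,0],"fingers":1},{"delta_rot":[0,0,-8],"xyz":[0.025,0.11,0],"fingers":1},{"delta_rot":[0,0,-12],"xyz":[0.035,0.155,0],"fingers":1},{"delta_rot":[0,0,-16],"xyz":[0.045,0.20,0],"fingers":1},{"delta_rot":[0,0,-20],"xyz":[0.055,0.245,0],"fingers":1},{"delta_rot":[0,0,-24],"xyz":[0.065,0.29,0],"fingers":1},{"delta_rot":[0,0,-27],"xyz":[0.074,0.33,0],"fingers":1},{"delta_rot":[0,0,-27.7],"xyz":[0.081,0.36,0],"fingers":1},{"delta_rot":[0,0,-27.7],"xyz":[0.083,0.3684,0],"fingers":1}]'; python3 -m crank '[{"delta_rot":[0,0,0],"xyz":[0,0,0],"fingers":1},{"delta_rot":[0,0,0],"xyz":[0,0,0],"fingers":1}]'; python3 - <<'E'
from h import *
T=telemetry.get_obs(); r=rot(T['tool_rot']); print(T['eef_pos'],r, r.T@(np.array([.4909,.2167,.0645])-T['eef_pos']), 105.35-np.degrees(np.arctan2(r[1,1],r[0,1])))
E
```

```text
t: 20.25
eef_pos: [0.4898, 0.218, 0.1997]
tool_rot: [-0.001, -0.134, 0.991, 0.0]
contact_force: [-0.7, 0.1, -2.4]
gripper_width: 0.242
grasp_force: 98.9
t: 20.45
eef_pos: [0.4909, 0.2125, 0.2002]
tool_rot: [-0.001, -0.131, 0.991, -0.001]
contact_force: [-0.0, -0.7, -2.5]
gripper_width: 0.241
grasp_force: 98.9
[0.4909 0.2125 0.2002] [[-0.9659 -0.2588 -0.0013]
 [-0.2588  0.9659 -0.002 ]
 [ 0.0018 -0.0016 -1.    ]] [-0.0013  0.0042  0.1357] 0.3483454151736538
```

```bash
python3 -m crank '[{"delta_rot":[0,0,-0.3],"xyz":[-0.0012,0.0042,0.02],"fingers":1},{"delta_rot":[0,0,-0.3],"xyz":[-0.0012,0.0042,0.05],"fingers":1},{"delta_rot":[0,0,-0.3],"xyz":[-0.0012,0.0042,0.08],"fingers":1},{"delta_rot":[0,0,-0.3],"xyz":[-0.0012,0.0042,0.10],"fingers":1},{"delta_rot":[0,0,-0.3],"xyz":[-0.0012,0.0042,0.105],"fingers":1},{"delta_rot":[0,0,-0.3],"xyz":[-0.0012,0.0042,0.105],"fingers":1},{"delta_rot":[0,0,-0.3],"xyz":[-0.0012,0.0042,0.105],"fingers":1}]'; python3 - <<'E'
from h import *
c=cam('wrist');save(c,'w11.png')
T=telemetry.get_obs(); r=rot(T['tool_rot']); print(T['eef_pos'],r, r.T@(np.array([.4909,.2167,.0645])-T['eef_pos']), 105.35-np.degrees(np.arctan2(r[1,1],r[0,1])))
E
```

```text
t: 21.15
eef_pos: [0.4921, 0.2188, 0.0972]
tool_rot: [0.001, -0.134, 0.991, 0.0]
contact_force: [0.4, 0.3, -1.4]
gripper_width: 0.245
grasp_force: 98.9
[0.4922 0.2192 0.0974] [[-0.9641 -0.2654  0.0021]
 [-0.2654  0.9642  0.0011]
 [-0.0023  0.0005 -1.    ]] [ 0.002  -0.0021  0.0329] -0.03803778067761243
```

```bash
python3 -m crank '[{"delta_rot":[0,0,0],"xyz":[0.0018,-0.002,0.001],"fingers":1},{"delta_rot":[0,0,0],"xyz":[0.0018,-0.002,0.005],"fingers":1},{"delta_rot":[0,0,0],"xyz":[0.0018,-0.002,0.009],"fingers":1},{"delta_rot":[0,0,0],"xyz":[0.0018,-0.002,0.013],"fingers":1},{"delta_rot":[0,0,0],"xyz":[0.0018,-0.002,0.017],"fingers":1},{"delta_rot":[0,0,0],"xyz":[0.0018,-0.002,0.021],"fingers":1},{"delta_rot":[0,0,0],"xyz":[0.0018,-0.002,0.024],"fingers":1},{"delta_rot":[0,0,0],"xyz":[0.0018,-0.002,0.027],"fingers":1},{"delta_rot":[0,0,0],"xyz":[0.0018,-0.002,0.027],"fingers":1}]'
```

```text
t: 22.1
eef_pos: [0.4896, 0.2168, 0.0686]
tool_rot: [-0.0, -0.134, 0.991, -0.0]
contact_force: [0.1, -0.0, -1.5]
gripper_width: 0.238
grasp_force: 98.9
```

```bash
python3 -m crank '[{"delta_rot":[0,0,0],"xyz":[-0.001,0,0.001],"fingers":1},{"delta_rot":[0,0,0],"xyz":[-0.001,0,0.002],"fingers":1},{"delta_rot":[0,0,0],"xyz":[-0.001,0,0.003],"fingers":1},{"delta_rot":[0,0,0],"xyz":[-0.001,0,0.004],"fingers":1},{"delta_rot":[0,0,0],"xyz":[-0.001,0,0.004],"fingers":1}]'
```

```text
t: 22.6
eef_pos: [0.4907, 0.2171, 0.065]
tool_rot: [-0.0, -0.134, 0.991, -0.0]
contact_force: [0.2, -0.2, -2.2]
gripper_width: 0.244
grasp_force: 98.9
```

```bash
python3 -m crank '[{"delta_rot":[0,0,0],"xyz":[0,0,0.0005],"fingers":1},{"delta_rot":[0,0,0],"xyz":[0,0,0.001],"fingers":1},{"delta_rot":[0,0,0],"xyz":[0,0,0.001],"fingers":1}]'
```

```text
t: 22.9
eef_pos: [0.4908, 0.2173, 0.0645]
tool_rot: [0.0, -0.134, 0.991, 0.0]
contact_force: [-2.2, -1.4, 3.8]
gripper_width: 0.242
grasp_force: 99.7
```

Seated (force +3.8 N up). Release and back off upward.

```bash
python3 -m crank '[{"delta_rot":[0,0,0],"xyz":[0,0,0],"fingers":0.3},{"delta_rot":[0,0,0],"xyz":[0,0,0],"fingers":0},{"delta_rot":[0,0,0],"xyz":[0,0,0],"fingers":0},{"delta_rot":[0,0,0],"xyz":[0,0,0],"fingers":0},{"delta_rot":[0,0,0],"xyz":[0,0,-0.01],"fingers":0},{"delta_rot":[0,0,0],"xyz":[0,0,-0.03],"fingers":0},{"delta_rot":[0,0,0],"xyz":[0,0,-0.06],"fingers":0},{"delta_rot":[0,0,0],"xyz":[0,0,-0.10],"fingers":0},{"delta_rot":[0,0,0],"xyz":[0,0,-0.14],"fingers":0},{"delta_rot":[0,0,0],"xyz":[0,0,-0.14],"fingers":0}]' 20; python3 - <<'E'
from h import *
c=cam('wrist'); d=cam('top')
a=cv2.resize(c['img'][100:320,180:440],None,fx=2,fy=2); b=cv2.resize(d['img'][195:285,330:500],None,fx=3,fy=3)
b=cv2.copyMakeBorder(b[:,:278],0,440-270,0,0,cv2.BORDER_CONSTANT); cv2.imwrite('pics/fin.png',np.hstack([a,b])[:,:,::-1])
T=telemetry.get_obs(); print(T['eef_pos'],[at(c,p,.05)[:2] for p in ((318,143),)])
E
```

```text
t: 23.9
eef_pos: [0.4943, 0.2188, 0.2105]
tool_rot: [0.005, -0.134, 0.991, 0.002]
contact_force: [0.9, 0.7, 0.3]
gripper_width: 0.499
grasp_force: 0.0
[0.4914 0.2175 0.2056] [array([0.4373, 0.2035])]
```

View pics/fin.png

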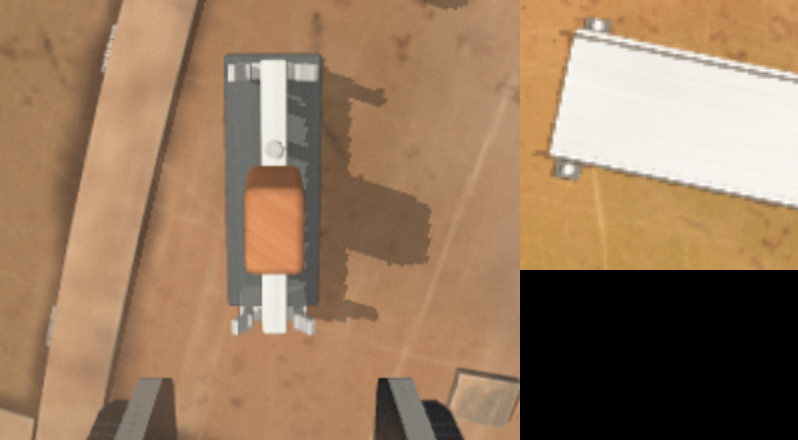

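The rake sits upright in both notches and the gripper is clear of it. The bars were seen parallel at the stop after the rake was drawn back.

```bash
python3 -c "
from station import job
print(job.hand_in())"
```

```text
the job is handed in; nothing more can be done
None
```

The job is handed in (no verdict was returned): the four bars were combed parallel and pressed to the stop at about 10 N, and the rake is back in its stand with the gripper clear.

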